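# Load the orbital shaker with the capped containers

## Task

Load the orbital shaker for a mixing run: pick out the four screw-capped containers (the two large blue-capped bottles, the orange-capped bottle and the black-capped vial) and press each one upright into the spring clamp of its size until it stands fully home on the clamp's seat and the jaws hold it. Either large bottle may go in either large clamp. Keep the containers upright on the way and leave the two open beakers standing where they are; they would spill on the shaker.

Things in the scene. Friction and masses are not known exactly. Their poses are not given: they have to be found in the camera images.
- bottle_blue_mid (a point): Large round white bottle with blue screw cap and a blue-banded label, 56 mm diameter, 106 mm tall; full width up to about 71 mm, above that the shoulder, cap 34 mm wide. About 0.2 kg. The point is its centre, half-way up; z is its upright axis. Loose.
- bottle_red_mid (a point): Large round bottle with blue screw cap and a red-banded label, 56 mm diameter, 106 mm tall; same shape as the blue-banded one. About 0.2 kg. The point is its centre, half-way up; z is its upright axis. Loose.
- bottle_orange_mid (a point): Small round bottle with orange screw cap, 36 mm diameter, 76 mm tall; full width up to about 51 mm, cap 22 mm wide. About 40 g. The point is its centre, half-way up; z is its upright axis. Loose.
- vial_black_mid (a point): White sample vial with black screw cap, 23 mm diameter, 52 mm tall (full width up to 35 mm; cap, 22 mm wide, from 40 mm up). About 30 g. The jaws of its clamp reach 19 mm above the seat, so hold it by the upper part. The point is its centre, half-way up; z is its upright axis. Loose.
- clamp_large_1_seat (a point): One of two large clamps for 56 mm bottles (base 92 mm across), on the platform of the white orbital shaker (270 mm square dark drilled plate, top 88 mm above the worktop). Four sprung steel jaws, sliding radially, stand round a flat seat, bend in to a gripping lip and flare out above it; they reach 32 mm above the seat. The point is the middle of the flat seat, on which the container's foot must come to stand; z is up.
- clamp_large_2_seat (a point): The other large clamp, just like clamp_large_1. Each clamp sits near its own corner of the platform, 132 mm from its neighbours, its seat 4 mm above the plate. A container of its size, centred within 4 mm and pressed straight down (about 5 N), spreads the jaws, which spring in on its wall. The point is the middle of the flat seat, on which the container's foot must come to stand; z is up.
- clamp_medium_seat (a point): Medium clamp, for 36 mm bottles (base 72 mm across), four jaws like the large ones; jaws reach 22 mm above the seat. Empty, the lips of every clamp leave a gap about 4 mm narrower than its container, and the flared lead-in is about 10 to 14 mm wider. The point is the middle of the flat seat, on which the container's foot must come to stand; z is up.
- clamp_small_seat (a point): Small clamp, for 23 mm vials (base 59 mm across), four jaws like the large ones; jaws reach 19 mm above the seat. The point is the middle of the flat seat, on which the container's foot must come to stand; z is up.
- glass_big_mid (a point): Open 250 ml glass beaker, 71 mm across, 93 mm tall, standing among the bottles; stays where it is. Point at half height. About 0.1 m beyond the farther row of bottles rises the front of a water bath, 0.3 m high.
- glass_small_mid (a point): Open 100 ml glass beaker, 53 mm across, 69 mm tall, standing among the bottles; stays where it is. Point at half height.
Not all that is in view belongs to the job. What is shaped like the part that bears bottle_red_mid but purple is not meant.

How it is judged:
By the outcome, as a careful person would: the job done as asked, in the order asked, and still so for the second after the job is handed in, with the robot touching nothing.
It also fails if it takes over 112 s, if anything falls off the work surface, if the arm or the gripper's body presses on something with over 40 N, if the wrist force passes 120 N, or if a joint passes its speed limit or range.

## Robot

A 6-joint arm with a two-finger parallel gripper is mounted at the origin on a cart in front of the work surface, level with it; the furniture and walls round the work are solid. World frame = base frame: x ahead of the robot, y to its left, z up, the work surface at z = 0. Lengths are in m, angles in rad, forces in N, time in s.
With the tool pointing down it reaches from about 0.275 to 0.75 m from the base axis. Payload 10.2 kg.
Tool frame: the origin (TCP) lies between the finger pads; the fingertips stand 8 mm ahead of it and the grasp point (between the pads) lies 11 mm behind it; x points along the fingers, z is the direction in which the jaws open and shut, and the axes are right-handed (so a half turn about x gives the same grasp; the last joint's range is limited). The gripper opens to 88 mm and grips with 3 to 60 N. Pads are 18 mm wide; open, the fingers measure 123 mm over their backs; the gripper's body (75 mm by 187 mm) begins 45 mm behind the grasp point.
Start: joints at [-1.542, 0.313, 1.498, -0, 1.331, -0.223], TCP at [0.131, -0.508, 0.247] pointing down, gripper open.
Joint ranges: [-2.94, 2.94], [-0.97, 2.17], [0.19, 2.56], [-1.23, 4.37], [0.02, 3.11], [-2.88, 2.88]. Speed limits (rad/s): [2.39, 2.39, 3.01, 3.14, 3.14, 3.14].

## Interface

Orientations are given as a unit quaternion [x, y, z, w].
In Python, from cell import bot, get_image gives the robot as it stands. The module is installed in compiled form; this text tells all that it offers.
- The arm moves only by the shell command python3 -m jog 'ROWS' [FORCE]. ROWS is JSON, a list of rows, each a list of 3 entries, a list of its own where there are three numbers: the shift along the world's x, y, z in cm, then the turn about the world's z in rad, then the gripper's target within -1 to 1 (fully open at 1, half-way at 0, shut at -1). In form: [[[tx, ty, tz], twist, hand], ...]. A call has 1 to 20 rows; each row is the pose to reach, as a shift and turn from the pose commanded when the call began; what a row does not reach only later rows make up. A row lasts 1/12 s, in which the tool goes at most 41.7 mm and 7.16 degrees, less where a joint would pass 70% of its speed; a pose out of reach is approached as far as the arm can. A call with a gripper value outside its range is refused whole. The fingers move at their own pace and stop on an object; FORCE is the grip in N (left out, the last holds). Time passes only in rows, so rows that repeat a pose let the fingers close. It gives the time, the measured TCP pose, the force and the opening at its end, in the units of the state.
- bot.observe(): the state, without advancing time (a new reading comes with each control period).
- get_image(name): name is "scene" or "top" or "wrist"; returns a dict with "img" (480x640x3 uint8, blue, green, red), "mtx" (3x3 intrinsics, pixels), "R" (3x3) and "t" (3): a world point X has camera coordinates R X + t. Camera axes: x right, y down, z forward; pixel columns grow to the right and rows downward; lengths in m; the calibration is good to about 2 mm. A picture is of the moment at which its call begins. There is no depth.
- bot.sign_off(): hands the job in, once; it reports no verdict.
The state is a dict: "t": time; "joint_positions": joint angles; "joint_vel": joint speeds; "joint_torque": joint torques, N m; "tool_pos": TCP position; "eef_rot": TCP orientation; "contact_force": force on the tool from outside, world axes, zero at the start; "wrist_torque": the same for the moment, N m; "grip_width": opening from 0.0 (shut) to 1.0 (fully open).
Only numpy, scipy, OpenCV 4.12 (cv2) and the standard library are available. Lean on these libraries where they do the work, as an engineer would, in place of code of your own. Each camera call takes 0.05 s, during which the arm holds its last target.

## Working session

There is one attempt and no reset: what is moved stays moved. The work goes in short steps, Python scripts to look and compute and a shell command to move; the robot and the scene stay as the last step left them, time stands still between calls to the robot, and variables do not carry over. Pictures are saved under pics/ and viewed, and the job is handed in when it is done.

```bash
mkdir -p pics; python3 - <<'E'
from cell import bot,get_image
import cv2,numpy as np
print(bot.observe())
for n in ["scene","top","wrist"]:
    d=get_image(n); cv2.imwrite(f"pics/{n}0.png",d["img"]); print(n,d["mtx"].tolist(),np.round(d["R"],3).tolist(),d["t"])
E
ls
```

```text
{'t': 0.0, 'joint_positions': array([-1.54241801e+00,  3.13402297e-01,  1.49844798e+00,  1.80970197e-05,
        1.33101633e+00, -2.23406760e-01]), 'joint_vel': array([ 0.00173511, -0.00093821,  0.00037555, -0.00021205,  0.00073112,
        0.00033522]), 'joint_torque': array([-6.93156708e-04, -4.02213514e+01, -2.52266622e+01,  6.94036670e-02,
        3.52988939e-02, -9.97751249e-05]), 'tool_pos': array([ 0.1307767 , -0.50819657,  0.24618138]), 'eef_rot': array([ 0.43361592,  0.55910325, -0.43291205,  0.55854091]), 'contact_force': array([-0.14366741,  0.49165333,  0.0425733 ]), 'wrist_torque': array([ 0.03383969, -0.0016428 ,  0.00691513]), 'grip_width': 0.998147156316249}
scene [[610.0010432010126, 0.0, 321.3392435078206], [0.0, 610.0010432010126, 232.80419144663762], [0.0, 0.0, 1.0]] [[-0.793, -0.609, 0.013], [-0.313, 0.389, -0.866], [0.523, -0.691, -0.499]] [0.36746088 0.28512291 1.00303427]
top [[459.0704581427065, 0.0, 313.0681167125624], [0.0, 459.0704581427065, 231.106766032221], [0.0, 0.0, 1.0]] [[-0.021, -1.0, -0.007], [-0.988, 0.022, -0.155], [0.155, 0.004, -0.988]] [-0.0831789   0.55660058  1.00907653]
wrist [[355.38501656507657, 0.0, 313.39556421022], [0.0, 355.38501656507657, 241.7722807252112], [0.0, 0.0, 1.0]] [[0.25, -0.968, -0.001], [-0.926, -0.24, 0.291], [-0.282, -0.072, -0.957]] [-0.52578663 -0.0408821   0.39129002]
pics
```

View pics/scene0.png

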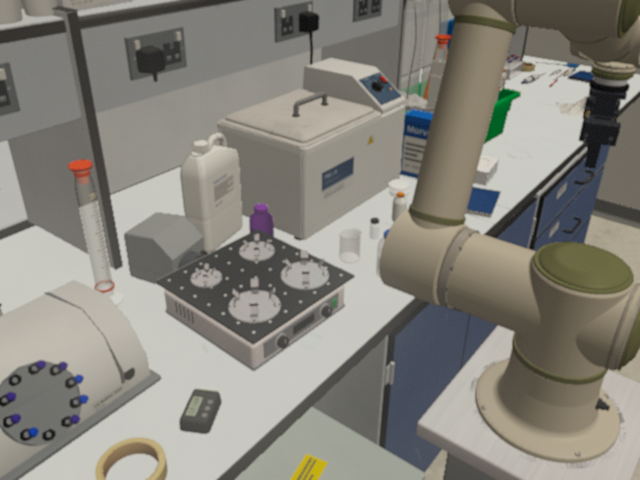

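View pics/top0.png

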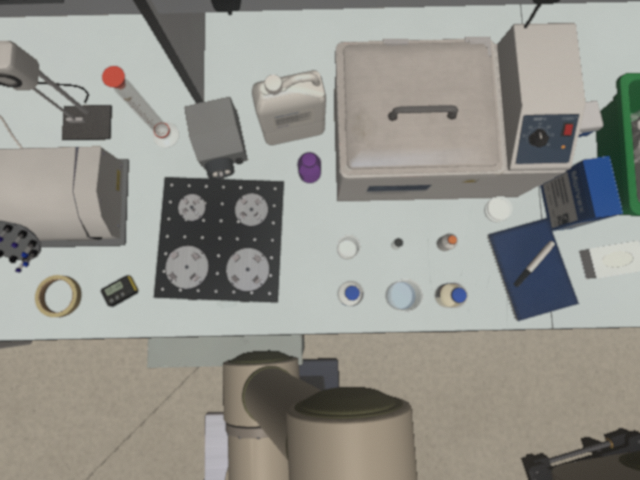

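View pics/wrist0.png

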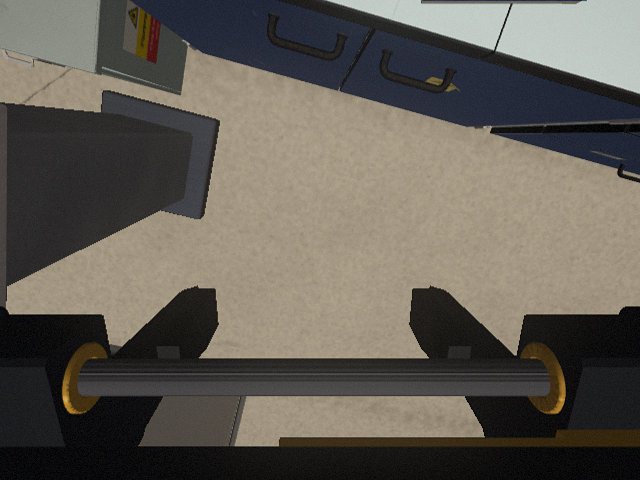

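```bash
python3 - <<'E'
import cv2
t=cv2.imread("pics/top0.png")
cv2.imwrite("pics/crop1.png",cv2.resize(t[220:320,320:480],None,fx=5,fy=5,interpolation=cv2.INTER_CUBIC))
cv2.imwrite("pics/crop2.png",cv2.resize(t[170:310,150:295],None,fx=4,fy=4,interpolation=cv2.INTER_CUBIC))
s=cv2.imread("pics/scene0.png")
cv2.imwrite("pics/crop3.png",cv2.resize(s[190:360,150:420],None,fx=2.9,fy=2.9,interpolation=cv2.INTER_CUBIC))
E
```

```text
(no output)
```

View pics/crop1.png

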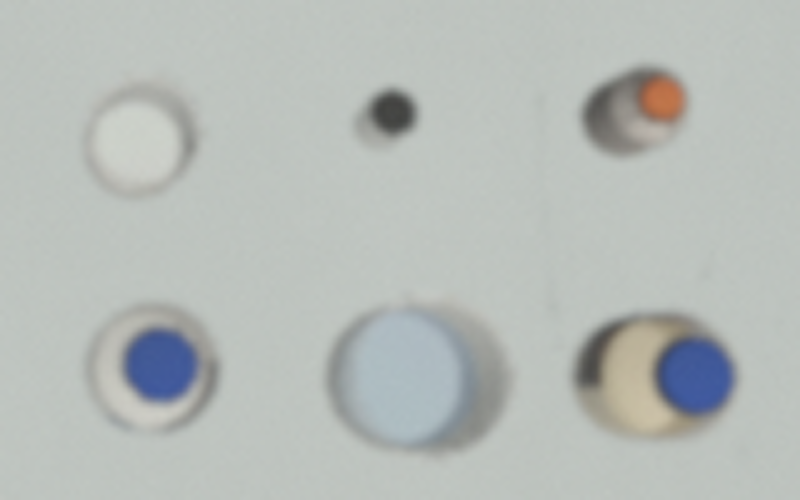

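View pics/crop2.png

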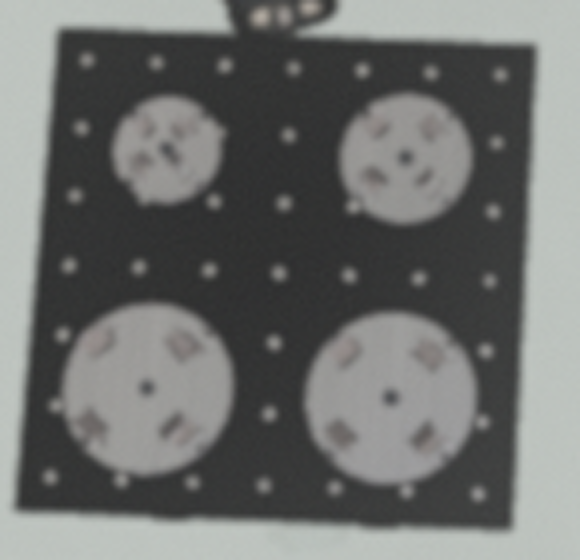

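View pics/crop3.png

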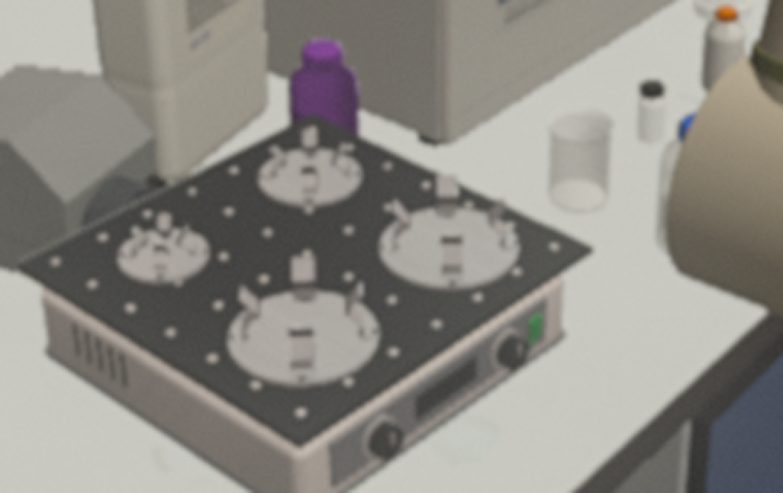

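```bash
cat > h.py <<'E'
import cv2,numpy as np
from cell import bot,get_image
def ray(d,u,v,z):
    R=np.array(d["R"]);t=np.array(d["t"]);C=-R.T@t
    r=R.T@np.linalg.inv(d["mtx"])@np.array([u,v,1.]); return C+r*(z-C[2])/r[2]
def proj(d,X):
    p=d["mtx"]@(np.array(d["R"])@np.array(X)+d["t"]); return p[:2]/p[2]
def blobs(mask,amin=15):
    n,l,s,c=cv2.connectedComponentsWithStats(mask.astype(np.uint8)); return [(c[i],s[i]) for i in range(1,n) if s[i,4]>=amin]
E
cat > a.py <<'E'
from h import *
from scipy.spatial.transform import Rotation as Ro
s=bot.observe(); M=Ro.from_quat(s["eef_rot"]).as_matrix(); print(np.round(M,3)); 
d=get_image("top"); im=d["img"]; hsv=cv2.cvtColor(im,cv2.COLOR_BGR2HSV); H,S,V=cv2.split(hsv)
def roi(m,x0,x1,y0,y1):
    z=np.zeros_like(m);z[y0:y1,x0:x1]=m[y0:y1,x0:x1];return z
for n,m,z in [("blue",roi((H>105)&(H<125)&(S>120)&(V>80),325,475,270,315),.106),
  ("orange",roi((H<18)&(S>100),430,470,225,260),.076),("black",roi(V<100,385,412,230,256),.052)]:
    for c,st in blobs(m): print(n,c,st,np.round(ray(d,*c,z),4))
# clamp discs: bright on dark plate
g=cv2.GaussianBlur(im,(3,3),0)[:,:,1]
m=roi(g>105,168,278,184,298)
for c,st in blobs(cv2.morphologyEx(m.astype(np.uint8),cv2.MORPH_CLOSE,np.ones((7,7))),150):
    x,y,w,h=st[:4]; ys,xs=np.nonzero(0*m); print("disc",c,st[:5],np.round(ray(d,*c,.092),4), np.round(ray(d,x+w/2-.5,y+h/2-.5,.092),4))
E
python3 a.py
```

```text
[[-0.     0.968  0.249]
 [ 0.001  0.249 -0.968]
 [-1.     0.    -0.001]]
blue [351.65254237 292.58474576] [346 287  12  12 118] [ 0.4118 -0.1741  0.106 ]
blue [458.69465649 294.76335878] [453 289  13  13 131] [ 0.4024 -0.3988  0.106 ]
orange [451.73076923 239.40384615] [448 236   8   8  52] [ 0.5241 -0.4012  0.076 ]
black [398.11627907 241.88372093] [395 239   7   7  43] [ 0.5243 -0.2871  0.052 ]
disc [250.89749702 209.02264601] [235 187  33  39 839] [0.5993 0.0403 0.092 ] [0.6061 0.0401 0.092 ]
disc [191.49464286 207.25714286] [178 194  28  27 560] [0.6062 0.1715 0.092 ] [0.6068 0.1715 0.092 ]
disc [186.93785311 267.18220339] [ 168  246   40   45 1416] [0.4742 0.1788 0.092 ] [0.4724 0.1775 0.092 ]
disc [247.67159167 269.49294829] [ 226  248   47   46 1489] [0.4663 0.0474 0.092 ] [0.4641 0.0445 0.092 ]
```

```bash
python3 - <<'E'
from h import *
d=get_image("top")
P=[]
for q in [(167,150),(405,157),(147,387),(391,397)]:
    u,v=(q[0]+.5)/4-.5+150,(q[1]+.5)/4-.5+170; P.append(ray(d,u,v,.092)[:2])
P=np.array(P);print(P.round(4))
A=np.array([[66,66],[66,-66],[-66,66],[-66,-66]])/1000
c=P.mean(0);Hm=A.T@(P-c);U,_,V=np.linalg.svd(Hm);R=U@V;print(c,(A@R+c).round(4),R)
E
python3 -m jog '[[[39.3,22.1,0],-0.252,1],[[39.3,22.1,0],-0.252,1],[[39.3,22.1,0],-0.252,1],[[39.3,22.1,0],-0.252,1],[[39.3,22.1,0],-0.252,1],[[39.3,22.1,0],-0.252,1],[[39.3,22.1,0],-0.252,1],[[39.3,22.1,0],-0.252,1],[[39.3,22.1,0],-0.252,1],[[39.3,22.1,0],-0.252,1],[[39.3,22.1,0],-0.252,1],[[39.3,22.1,0],-0.252,1],[[39.3,22.1,0],-0.252,1],[[39.3,22.1,0],-0.252,1]]' 20
python3 - <<'E'
from h import *
d=get_image("wrist"); cv2.imwrite("pics/w1.png",d["img"])
for X in [(.5243,-.2871,.052),(.5241,-.4012,.076)]: print(proj(d,X))
E
```

```text
[[0.6065 0.1718]
 [0.5996 0.0404]
 [0.4759 0.18  ]
 [0.4677 0.048 ]]
[0.53743798 0.11004006] [[0.6072 0.172 ]
 [0.5994 0.0403]
 [0.4754 0.1798]
 [0.4677 0.048 ]] [[ 0.99825957 -0.05897319]
 [ 0.05897319  0.99825957]]
t: 1.42
tool_pos: [0.5234, -0.2876, 0.2464]
eef_rot: [0.5, 0.5, -0.5, 0.5]
contact_force: [0.0, 0.3, 0.5]
grip_width: 1.002
[311.65127467 214.80570918]
[438.88909542 221.03083867]
```

View pics/w1.png

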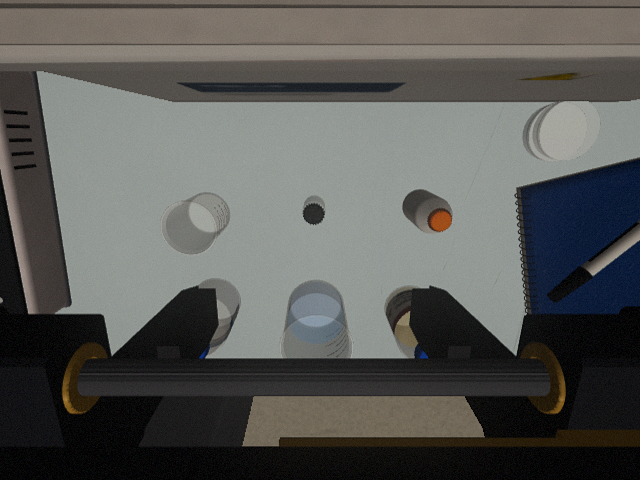

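```bash
python3 - <<'E'
from h import *
d=get_image("wrist"); im=d["img"]; H,S,V=cv2.split(cv2.cvtColor(im,cv2.COLOR_BGR2HSV))
m=np.zeros(V.shape,bool);m[195:235,290:340]=V[195:235,290:340]<90
for c,s in blobs(m): print(c,s,ray(d,*c,.052))
m=(H<18)&(S>150);m[:190]=0;m[250:]=0
for c,s in blobs(m): print(c,s,ray(d,*c,.076))
print(bot.observe()["tool_pos"])
E
```

```text
[312.80446927 212.89106145] [302 202  22  23 358] [ 0.52581475 -0.28868055  0.052     ]
[439.8443804  220.04322767] [429 209  22  22 347] [ 0.52450892 -0.40251617  0.076     ]
[ 0.52289292 -0.28828756  0.24680053]
```

```bash
python3 -m jog '[[[0.15,0,-10],0,1],[[0.15,0,-14],0,1],[[0.15,0,-17],0,0.3],[[0.15,0,-19],0,0],[[0.15,0,-20.5],0,0],[[0.15,0,-21.4],0,0],[[0.15,0,-21.4],0,0],[[0.15,0,-21.4],0,0],[[0.15,0,-21.4],0,0],[[0.15,0,-21.4],0,-1],[[0.15,0,-21.4],0,-1],[[0.15,0,-21.4],0,-1],[[0.15,0,-21.4],0,-1],[[0.15,0,-21.4],0,-1],[[0.15,0,-21.4],0,-1],[[0.15,0,-21.4],0,-1],[[0.15,0,-21.4],0,-1],[[0.15,0,-21.4],0,-1]]' 25
python3 - <<'E'
from h import *
d=get_image("wrist"); cv2.imwrite("pics/w2.png",d["img"])
E
```

```text
t: 3.02
tool_pos: [0.5257, -0.2877, 0.0335]
eef_rot: [0.5, 0.499, -0.5, 0.5]
contact_force: [-0.8, -0.0, 5.6]
grip_width: 0.244
```

View pics/w2.png

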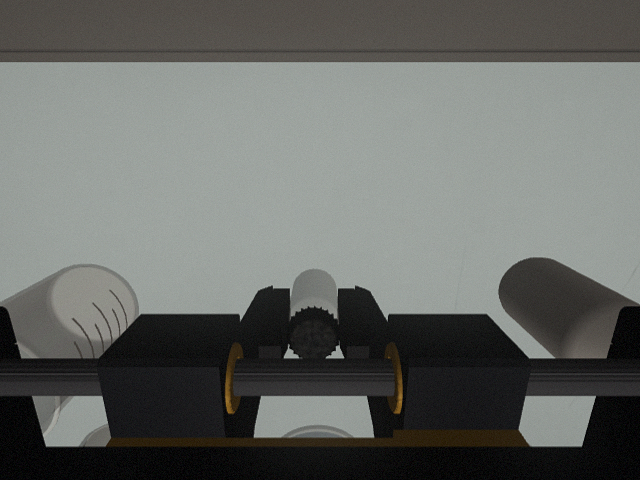

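```bash
python3 -m jog '[[[0,0,10],0,-1],[[0,0,20],0,-1],[[0,5,22],0,-1],[[0,43,22],0,-1],[[0,43,22],0,-1],[[0,43,22],0,-1],[[0,43,22],0,-1],[[0,43,22],0,-1],[[0,43,22],0,-1],[[0,43,22],0,-1],[[0,46,22],0,-1],[[0,46,22],0,-1],[[3,46,22],0,-1],[[5,46,22],0,-1],[[5,46,22],0,-1],[[5,46,22],0,-1],[[5,46,22],0,-1],[[5,46,22],0,-1]]' 25
cat > look.py <<'E'
import sys
from h import *
d=get_image("wrist"); cv2.imwrite(f"pics/{sys.argv[1]}.png",d["img"])
o=bot.observe(); print(o["tool_pos"],o["contact_force"],o["t"],o["joint_positions"].round(2)); R=np.array(d["R"]);print("cam",-R.T@d["t"]-o["tool_pos"])
for n,X in dict(S=(.6072,.172,.092),M=(.5994,.0403,.092),L1=(.4754,.1798,.092),L2=(.4677,.048,.092)).items(): print(n,proj(d,X))
E
python3 look.py w3
```

```text
t: 4.57
tool_pos: [0.5748, 0.1717, 0.2524]
eef_rot: [-0.5, -0.5, 0.501, -0.5]
contact_force: [-0.8, 0.8, -0.3]
grip_width: 0.247
[0.57479343 0.17154554 0.25256372] [ 0.33014944  0.01372498 -0.7046789 ] 4.6167 [ 0.09  0.48  1.25 -0.    1.42  1.67]
cam [ 0.07571285 -0.00084589  0.13924741]
S [311.65524742 186.96791147]
M [466.78081446 196.21064249]
L1 [303.60118973 325.79118312]
L2 [441.34508688 332.93498766]
```

View pics/w3.png

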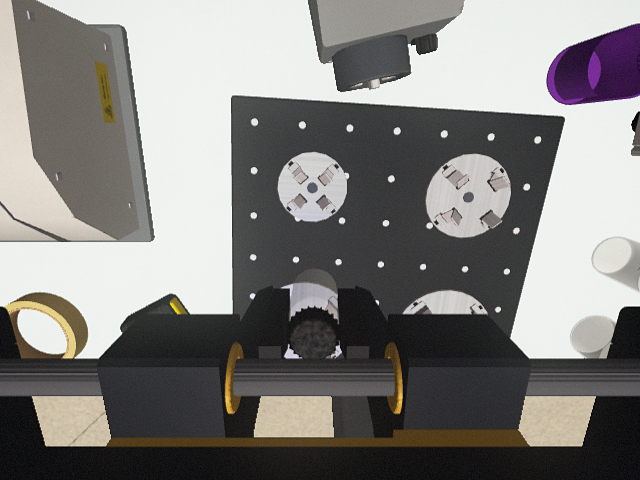

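```bash
python3 - <<'E'
from h import *
d=get_image("wrist"); o=bot.observe()["tool_pos"]
for v in (331,333,335,337): print(ray(d,314.5,v,o[2]+.0185)-o)
# dot
im=d["img"];V=im.max(2)
for (x,y,n) in [(312,187,"S"),(468,197,"M")]:
    m=np.zeros(V.shape,bool);m[y-9:y+10,x-9:x+10]=V[y-9:y+10,x-9:x+10]<130
    for c,s in blobs(m,10): print(n,c,s,ray(d,*c,.092))
cv2.imwrite("pics/c3.png",cv2.resize(im[260:370,250:380],None,fx=5,fy=5))
E
```

```text
[ 0.00286429 -0.00153024  0.0185    ]
[ 0.00199103 -0.00153093  0.0185    ]
[ 0.00111452 -0.00153161  0.0185    ]
[ 0.00023473 -0.0015323   0.0185    ]
S [311.62650602 187.37349398] [307 183  10  10  83] [0.60691309 0.1718224  0.092     ]
M [467.58333333 196.72619048] [463 192  11  10  84] [0.59894762 0.03926418 0.092     ]
```

View pics/c3.png

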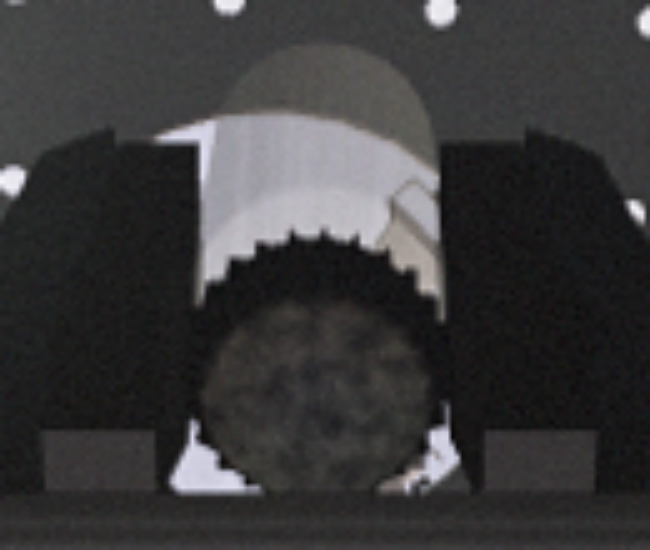

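```bash
python3 -m jog '[[[3.2,0.08,-3],0,-1],[[3.2,0.08,-6],0,-1],[[3.2,0.08,-9.5],0,-1],[[3.2,0.08,-9.5],0,-1],[[3.2,0.08,-9.5],0,-1],[[3.2,0.08,-9.5],0,-1],[[3.2,0.08,-9.5],0,-1]]' 25
python3 look.py w4; python3 -c "
import cv2;a=cv2.imread('pics/w4.png');cv2.imwrite('pics/c4.png',cv2.resize(a[230:380,220:420],None,fx=4,fy=4))"
```

```text
t: 5.25
tool_pos: [0.6082, 0.1732, 0.1606]
eef_rot: [0.501, 0.499, -0.499, 0.501]
contact_force: [0.1, -0.5, 0.2]
grip_width: 0.241
[0.60804917 0.17332111 0.16031079] [ 0.04928849 -0.23468589  0.33660414] 5.3 [ 0.09  0.62  1.26 -0.    1.26  1.66]
cam [ 0.07510537 -0.00119236  0.14025036]
S [313.58585764 262.52603839]
M [522.68889417 274.347387  ]
L1 [302.73553998 432.48214266]
L2 [481.87032695 441.033754  ]
```

View pics/c4.png

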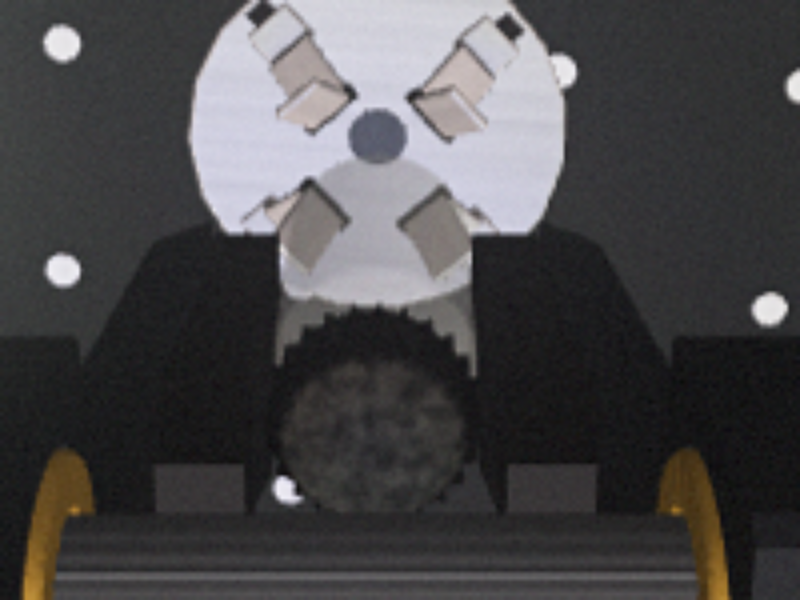

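```bash
python3 -m jog '[[[-0.05,0,-1],0,-1],[[-0.05,0,-1.5],0,-1],[[-0.05,0,-2],0,-1],[[-0.05,0,-2.4],0,-1],[[-0.05,0,-2.7],0,-1],[[-0.05,0,-3.0],0,-1],[[-0.05,0,-3.2],0,-1],[[-0.05,0,-3.4],0,-1],[[-0.05,0,-3.5],0,-1],[[-0.05,0,-3.5],0,-1],[[-0.05,0,-3.5],0,-1]]' 35
python3 look.py w5; python3 -c "
import cv2;a=cv2.imread('pics/w5.png');cv2.imwrite('pics/c5.png',cv2.resize(a[230:380,220:420],None,fx=4,fy=4))"
```

```text
t: 6.22
tool_pos: [0.6076, 0.1734, 0.1255]
eef_rot: [0.501, 0.499, -0.499, 0.501]
contact_force: [-3.9, -1.0, 16.5]
grip_width: 0.237
[0.6076318  0.17337269 0.12548739] [-4.02239396 -0.91776986 17.15364466] 6.2667 [ 0.09  0.65  1.3  -0.    1.18  1.66]
cam [ 0.07507285 -0.00101531  0.13981659]
S [313.88124558 284.33538374]
M [560.20511992 298.05794948]
L1 [301.27503453 476.03026276]
L2 [506.94337202 485.42021493]
```

View pics/c5.png

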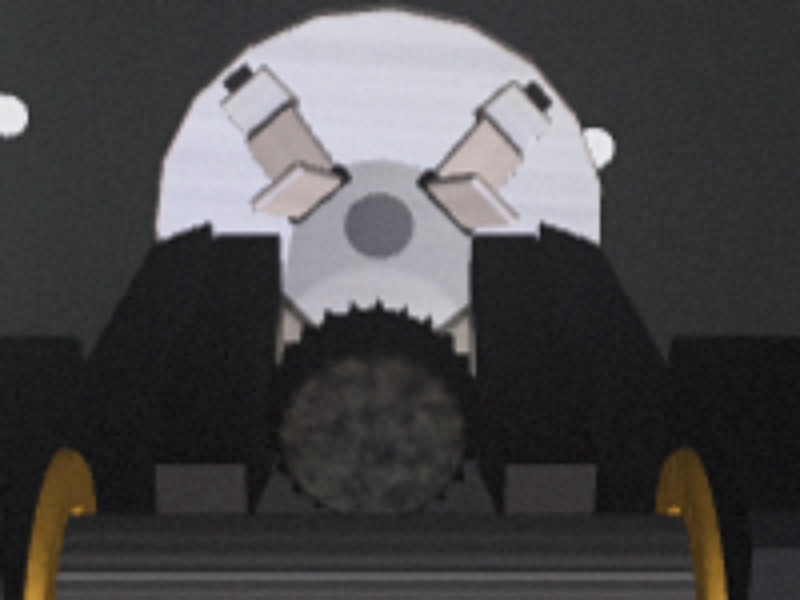

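```bash
python3 -m jog '[[[0,0,-0.1],0,-1],[[0,0,-0.2],0,-1],[[0,0,-0.2],0,-1]]' 35; python3 -m jog '[[[0,0,0],0,-1],[[0,0,0.05],0,-0.5],[[0,0,0.05],0,-0.3],[[0,0,0.05],0,-0.2],[[0,0,0.05],0,-0.2],[[0,0,0.05],0,-0.2],[[0,0,2],0,-0.2],[[0,0,5],0,0],[[0,0,9],0,0],[[0,0,11],0,0],[[-5,0,12],0,0],[[-5,0,12],0,0],[[-5,0,12],0,0]]' 35
python3 look.py w6; python3 -c "
import cv2;a=cv2.imread('pics/w6.png');cv2.imwrite('pics/c6.png',cv2.resize(a[80:280,200:500],None,fx=2.6,fy=2.6))"
```

```text
t: 6.52
tool_pos: [0.6082, 0.1735, 0.1253]
eef_rot: [0.502, 0.499, -0.498, 0.502]
contact_force: [-6.4, -1.5, 27.3]
grip_width: 0.24
t: 7.6
tool_pos: [0.5553, 0.1737, 0.2415]
eef_rot: [0.5, 0.5, -0.5, 0.5]
contact_force: [-0.1, -0.3, 0.5]
grip_width: 0.503
[0.55656246 0.17348337 0.24113357] [ 0.09546452 -0.17204955  0.71805489] 7.65 [0.1  0.45 1.32 0.   1.37 1.67]
cam [ 0.0743142  -0.00079737  0.13996081]
S [314.17676784 164.76381876]
M [477.90285601 174.94278898]
L1 [305.21733355 313.17913167]
L2 [449.77090776 320.98343016]
```

View pics/c6.png

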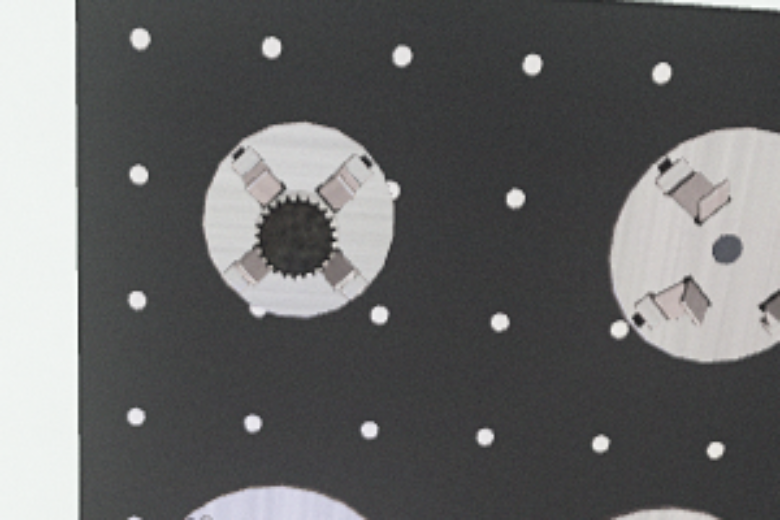

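```bash
python3 -c "
from h import *
d=get_image('wrist')
for z in (.138,.144,.15):print(proj(d,(.6072,.172,z)))"
python3 -m jog '[[[-3.1,-57.5,0],0,1],[[-3.1,-57.5,0],0,1],[[-3.1,-57.5,0],0,1],[[-3.1,-57.5,0],0,1],[[-3.1,-57.5,0],0,1],[[-3.1,-57.5,0],0,1],[[-3.1,-57.5,0],0,1],[[-3.1,-57.5,0],0,1],[[-3.1,-57.5,0],0,1],[[-3.1,-57.5,0],0,1],[[-3.1,-57.5,0],0,1],[[-3.1,-57.5,0],0,1],[[-3.1,-57.5,0],0,1],[[-3.1,-57.5,0],0,1],[[-3.1,-57.5,0],0,1],[[-3.1,-57.5,0],0,1],[[-3.1,-57.5,0],0,1],[[-3.1,-57.5,0],0,1]]' 25
cat > cap.py <<'E'
from h import *
d=get_image("wrist"); im=d["img"]; H,S,V=cv2.split(cv2.cvtColor(im,cv2.COLOR_BGR2HSV))
m=(H<18)&(S>150);m[:100]=0;m[345:]=0
for c,s in blobs(m,80): print("or",c,s,ray(d,*c,.076))
m=(H>105)&(H<125)&(S>150)&(V>90);m[:100]=0
for c,s in blobs(m,80): print("bl",c,s,ray(d,*c,.106))
print(bot.observe()["tool_pos"])
E
python3 cap.py
```

```text
[313.96923337 172.46248835]
[313.98450487 173.40974619]
[314.00054544 174.40470803]
t: 9.2
tool_pos: [0.5264, -0.4007, 0.2406]
eef_rot: [0.5, 0.5, -0.5, 0.5]
contact_force: [-1.0, 0.2, 0.4]
grip_width: 0.998
or [314.49418605 225.47674419] [304 216  22  20 344] [ 0.52445625 -0.40278371  0.076     ]
bl [311.56390977 354.78195489] [298 351  28   7 133] [ 0.4130931  -0.40043695  0.106     ]
[ 0.52637237 -0.40058477  0.24085061]
```

```bash
python3 -m jog '[[[-0.15,-0.12,-10],0,1],[[-0.15,-0.12,-14],0,0.5],[[-0.15,-0.12,-17],0,0.3],[[-0.15,-0.12,-19],0,0.2],[[-0.15,-0.12,-20.2],0,0.2],[[-0.15,-0.12,-20.7],0,0.2],[[-0.15,-0.12,-20.7],0,0.2],[[-0.15,-0.12,-20.7],0,0.2],[[-0.15,-0.12,-20.7],0,-1],[[-0.15,-0.12,-20.7],0,-1],[[-0.15,-0.12,-20.7],0,-1],[[-0.15,-0.12,-20.7],0,-1],[[-0.15,-0.12,-20.7],0,-1],[[-0.15,-0.12,-20.7],0,-1],[[-0.15,-0.12,-20.7],0,-1]]' 30
python3 look.py w7
```

```text
t: 10.5
tool_pos: [0.5249, -0.4033, 0.0357]
eef_rot: [0.5, 0.499, -0.5, 0.501]
contact_force: [-0.2, 1.9, 6.0]
grip_width: 0.394
[ 0.52492317 -0.40332007  0.03566272] [-0.54194863  1.29468791  6.81999036] 10.55 [-0.83  0.82  1.25  0.    1.07  0.74]
cam [ 0.07531379 -0.00079513  0.13971315]
S [-2363.23137971    97.77811082]
M [-1684.97496209   136.21613429]
L1 [-1498.1371521    536.85953004]
L2 [-1059.28187734   553.03001482]
```

View pics/w7.png

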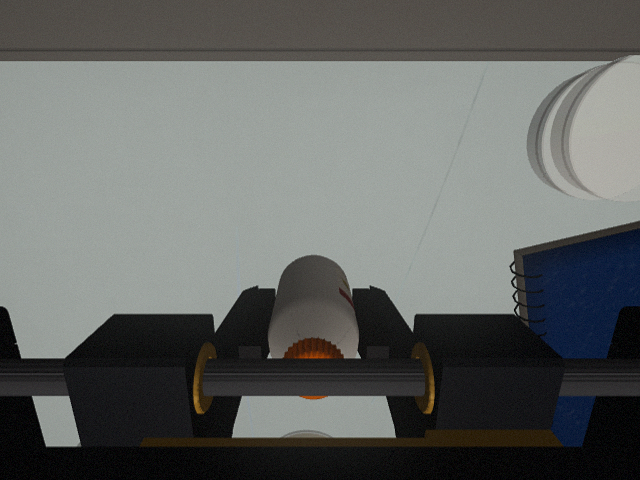

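```bash
python3 -m jog '[[[0,0,10],0,-1],[[0,0,20],0,-1],[[0,5,22],0,-1],[[0,44.3,22],0,-1],[[0,44.3,22],0,-1],[[0,44.3,22],0,-1],[[0,44.3,22],0,-1],[[0,44.3,22],0,-1],[[0,44.3,22],0,-1],[[0,44.3,22],0,-1],[[0,44.3,22],0,-1],[[0,44.3,22],0,-1],[[0,44.3,22],0,-1],[[5,44.3,22],0,-1],[[7.4,44.3,19],0,-1],[[7.4,44.3,15],0,-1],[[7.4,44.3,12.8],0,-1],[[7.4,44.3,12.8],0,-1],[[7.4,44.3,12.8],0,-1],[[7.4,44.3,12.8],0,-1]]' 30
python3 look.py w8
```

```text
t: 12.22
tool_pos: [0.5991, 0.0399, 0.1643]
eef_rot: [0.501, 0.499, -0.499, 0.501]
contact_force: [0.2, -0.5, 0.4]
grip_width: 0.392
[0.59915435 0.03987873 0.16451537] [-0.60336087  0.61796108 -0.60445786] 12.2667 [-0.13  0.55  1.37  0.    1.22  1.44]
cam [ 0.07500065 -0.00095648  0.13962879]
S [100.36879915 246.66121454]
M [310.90713493 258.54206064]
L1 [120.59466479 418.34787498]
L2 [300.70505334 426.86587737]
```

View pics/w8.png

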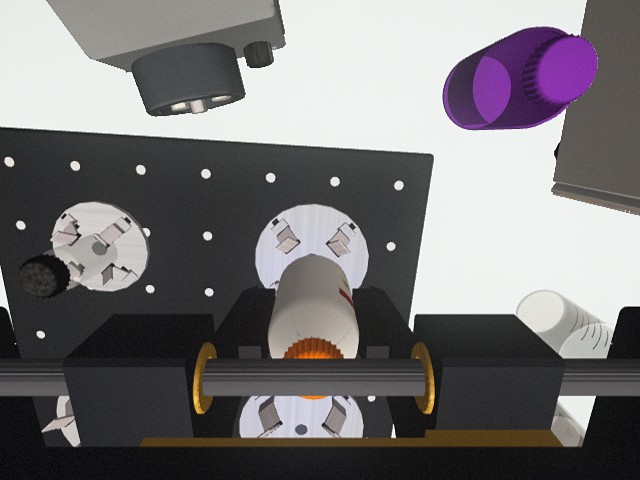

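```bash
python3 - <<'E'
from h import *
d=get_image('wrist');o=bot.observe()["tool_pos"]
for dx in(-.002,0,.002):
  print(dx,proj(d,(o[0]+dx+.018,o[1],o[2]-.0357)),proj(d,(o[0]+dx+.018,o[1],o[2]-.0357+.003)))
im=d["img"];print(im[244:264,312].tolist())
E
```

```text
-0.002 [311.15390364 253.61139369] [311.12286748 255.47419913]
0 [311.14979842 249.96308061] [311.11859949 251.77412038]
0.002 [311.14566762 246.29203732] [311.11430449 248.05062352]
[[216, 201, 204], [219, 206, 207], [218, 207, 205], [217, 205, 204], [217, 205, 205], [217, 205, 202], [219, 206, 205], [218, 204, 204], [223, 209, 210], [177, 160, 160], [108, 94, 94], [98, 102, 104], [109, 112, 121], [108, 114, 121], [109, 115, 119], [107, 110, 116], [106, 114, 118], [105, 112, 119], [105, 111, 114], [108, 112, 118]]
```

```bash
python3 -m jog '[[[0,0,-1],0,-1],[[0,0,-1.5],0,-1],[[0,0,-2],0,-1],[[0,0,-2.4],0,-1],[[0,0,-2.7],0,-1],[[0,0,-3.0],0,-1],[[0,0,-3.2],0,-1],[[0,0,-3.4],0,-1],[[0,0,-3.6],0,-1],[[0,0,-3.65],0,-1],[[0,0,-3.7],0,-1],[[0,0,-3.7],0,-1]]' 40
python3 look.py w9
```

```text
t: 13.32
tool_pos: [0.5987, 0.0402, 0.1276]
eef_rot: [0.5, 0.499, -0.499, 0.501]
contact_force: [-7.9, 1.4, 21.7]
grip_width: 0.392
[0.59867821 0.04018645 0.12759822] [-7.94383943  0.82274245 21.3922322 ] 13.3667 [-0.13  0.58  1.41 -0.    1.14  1.44]
cam [ 0.07527564 -0.00094943  0.13975462]
S [ 60.73625675 266.72275625]
M [311.00286111 280.67878268]
L1 [ 90.86874316 461.7271863 ]
L2 [299.10493946 471.18333041]
```

View pics/w9.png

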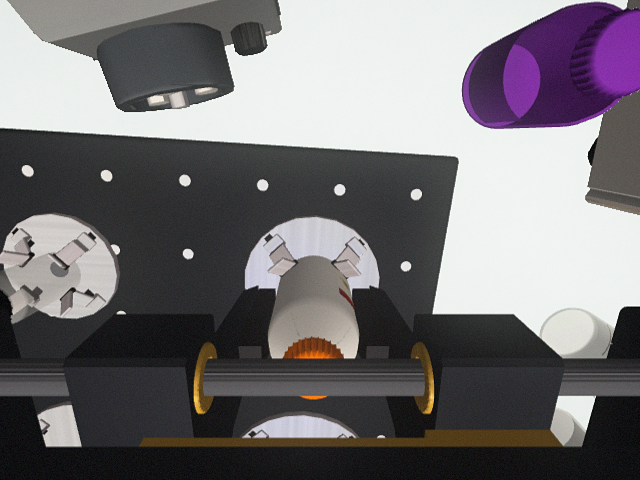

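```bash
python3 -m jog '[[[-0.08,0,-0.1],0,-1],[[-0.08,0,-0.15],0,-1],[[-0.08,0,-0.15],0,-1]]' 40; python3 -m jog '[[[0,0,0.05],0,-0.4],[[0,0,0.05],0,-0.1],[[0,0,0.05],0,0.2],[[0,0,0.05],0,0.2],[[0,0,0.05],0,0.2],[[0,0,2],0,0.2],[[0,0,5],0,0.2],[[0,0,9],0,0.2],[[0,0,11],0,0.3],[[-6,0,13],0,0.3],[[-8,0,14],0,1],[[-8,0,14],0,1],[[-8,0,14],0,1]]' 40
python3 look.py w10
```

```text
t: 13.62
tool_pos: [0.5986, 0.0402, 0.1276]
eef_rot: [0.501, 0.499, -0.499, 0.502]
contact_force: [-7.6, 1.2, 30.4]
grip_width: 0.388
t: 14.7
tool_pos: [0.5168, 0.0402, 0.2643]
eef_rot: [0.5, 0.499, -0.5, 0.5]
contact_force: [0.8, 0.2, 0.1]
grip_width: 0.856
[0.51762722 0.04006116 0.26340616] [-0.06378597 -0.0203064  -0.44693633] 14.75 [-0.15  0.29  1.49 -0.    1.37  1.42]
cam [ 0.07448879 -0.00085422  0.14062866]
S [152.83208411 115.20848492]
M [311.90558476 125.27372494]
L1 [162.77782414 264.62776833]
L2 [303.77194724 272.39700708]
```

View pics/w10.png

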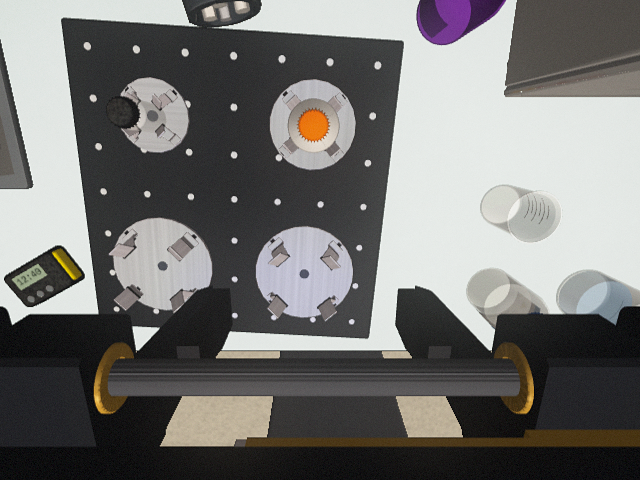

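```bash
python3 - <<'E'
from h import *
d=get_image('wrist')
for z in(.092,.144,.15,.16):print(z,proj(d,(.607,.172,z)))
print("orange",proj(d,(.5985,.0398,.168)))
cv2.imwrite("pics/c10.png",cv2.resize(d["img"][60:180,80:240],None,fx=5,fy=5))
s=get_image("scene")["img"];cv2.imwrite("pics/s10.png",cv2.resize(s[200:340,150:370],None,fx=3.6,fy=3.6,interpolation=cv2.INTER_CUBIC))
E
```

```text
0.092 [152.32333693 116.27320761]
0.144 [119.47270789 112.65843132]
0.15 [114.79853178 112.14410019]
0.16 [106.48621927 111.22944038]
orange [312.06395321 125.01235434]
```

View pics/c10.png

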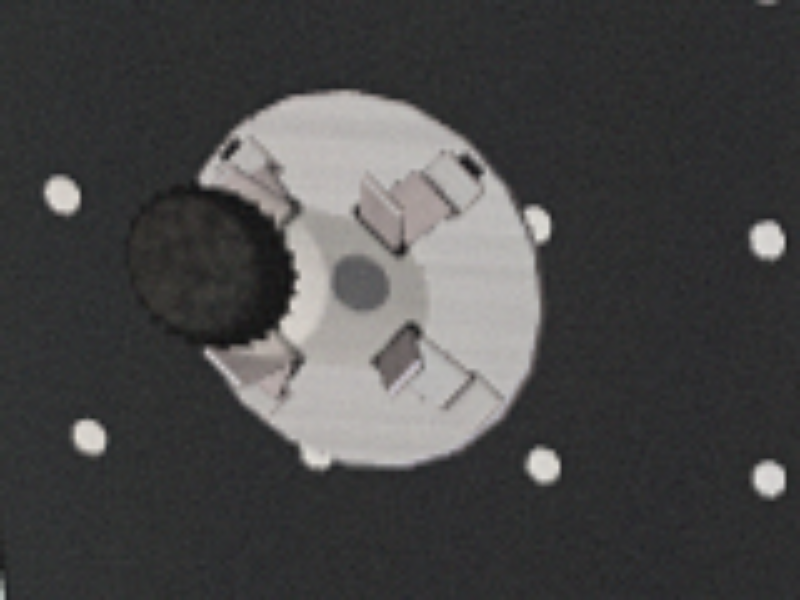

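View pics/s10.png

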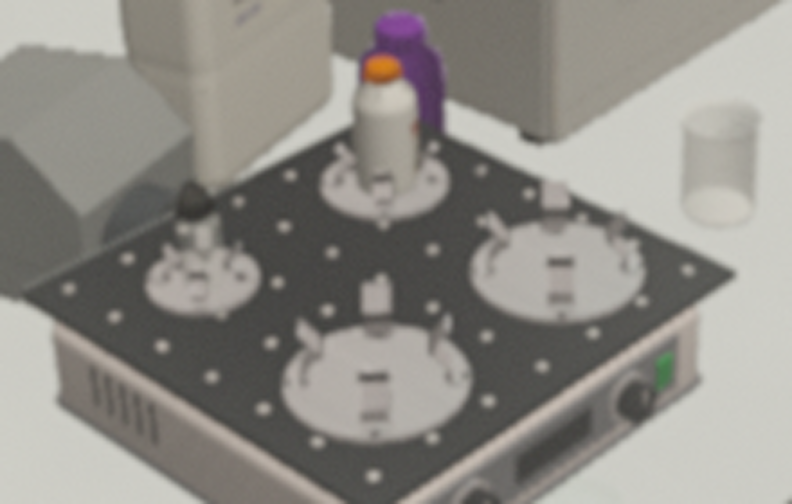

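```bash
python3 -m jog '[[[-10.6,-21.5,0],0,1],[[-10.6,-21.5,0],0,1],[[-10.6,-21.5,0],0,1],[[-10.6,-21.5,0],0,1],[[-10.6,-21.5,0],0,1],[[-10.6,-21.5,0],0,1],[[-10.6,-21.5,0],0,1],[[-10.6,-21.5,0],0,1],[[-10.6,-21.5,0],0,1]]' 40
python3 cap.py;python3 look.py w11
```

```text
t: 15.6
tool_pos: [0.4121, -0.1747, 0.2627]
eef_rot: [0.5, 0.5, -0.5, 0.5]
contact_force: [0.1, 0.4, -0.1]
grip_width: 0.999
bl [312.68789809 226.08067941] [295 209  36  35 942] [ 0.41153593 -0.17507605  0.106     ]
bl [572.69441402 236.36692223] [555 220  36  34 913] [ 0.40259836 -0.40043886  0.106     ]
[ 0.41215605 -0.17423273  0.2627841 ]
[ 0.41215627 -0.1740227   0.2628633 ] [-0.08179574  0.37389157 -0.37330194] 15.7 [-0.66  0.13  1.69  0.    1.33  0.91]
cam [ 0.07568606 -0.00127202  0.13943623]
S [-157.1001739   -36.85289247]
M [ 24.0375937  -24.03548674]
L1 [-106.45866278  147.90359769]
L2 [ 51.3914668  157.58305817]
```

View pics/w11.png

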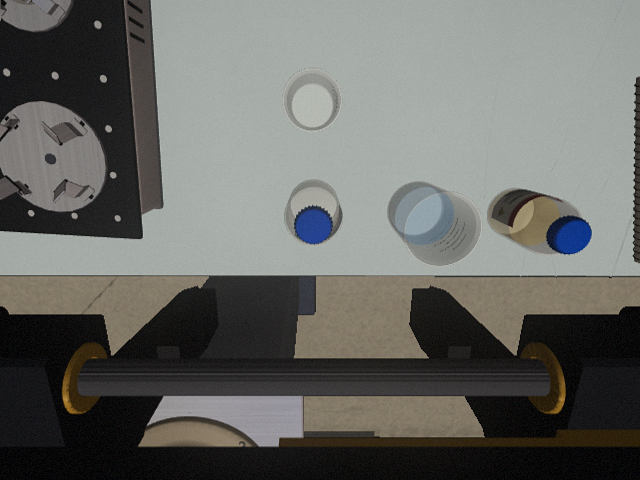

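```bash
python3 -m jog '[[[-0.05,-0.03,-6],0,0.75],[[-0.05,-0.03,-9],0,0.75],[[-0.05,-0.03,-12],0,0.75],[[-0.05,-0.03,-15],0,0.75],[[-0.05,-0.03,-18],0,0.75],[[-0.05,-0.03,-20],0,0.75],[[-0.05,-0.03,-20.9],0,0.75],[[-0.05,-0.03,-20.9],0,0.75],[[-0.05,-0.03,-20.9],0,0.75],[[-0.05,-0.03,-20.9],0,-1],[[-0.05,-0.03,-20.9],0,-1],[[-0.05,-0.03,-20.9],0,-1],[[-0.05,-0.03,-20.9],0,-1],[[-0.05,-0.03,-20.9],0,-1],[[-0.05,-0.03,-20.9],0,-1],[[-0.05,-0.03,-20.9],0,-1]]' 45
python3 look.py w12
```

```text
t: 17.03
tool_pos: [0.4113, -0.1752, 0.0549]
eef_rot: [0.5, 0.5, -0.5, 0.5]
contact_force: [-0.3, 2.6, 7.7]
grip_width: 0.618
[ 0.41133403 -0.17522963  0.05493486] [0.291037   3.27274779 7.14497465] 17.0833 [-0.67  0.42  1.94  0.    0.79  0.9 ]
cam [ 0.07545426 -0.00098187  0.1396723 ]
S [-1652.05689901  -578.0563293 ]
M [-864.04826607 -507.05213192]
L1 [-937.47484238  174.68394346]
L2 [-456.59056799  201.81401212]
```

View pics/w12.png

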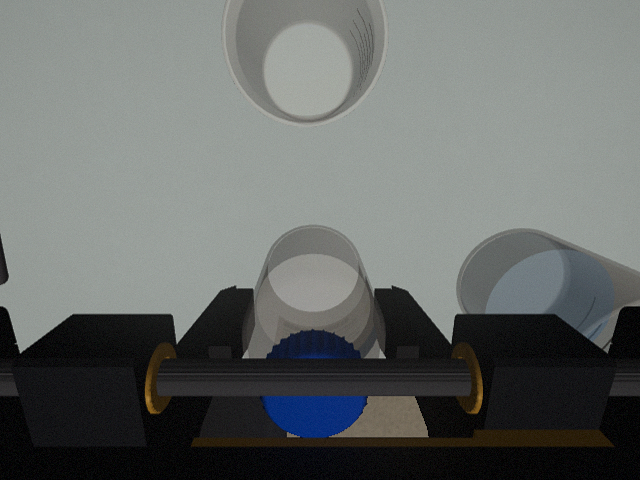

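```bash
python3 -m jog '[[[0,0,4],0,-1],[[0,0,8],0,-1],[[0,0,12],0,-1],[[0,0,16],0,-1],[[0,3,18],0,-1],[[2,7,18],0,-1],[[4,11,18],0,-1],[[6.35,15,18],0,-1],[[6.35,19,18],0,-1],[[6.35,23,18],0,-1],[[6.35,27,18],0,-1],[[6.35,31,18],0,-1],[[6.35,34,18],0,-1],[[6.35,35.5,17],0,-1],[[6.35,35.5,15],0,-1],[[6.35,35.5,14],0,-1],[[6.35,35.5,14],0,-1],[[6.35,35.5,14],0,-1],[[6.35,35.5,14],0,-1],[[6.35,35.5,14],0,-1]]' 45
python3 look.py w13
```

```text
t: 18.75
tool_pos: [0.475, 0.1794, 0.1952]
eef_rot: [0.501, 0.499, -0.5, 0.5]
contact_force: [-0.4, 1.0, -2.2]
grip_width: 0.617
[0.47491726 0.17948865 0.19505036] [-0.64392471  0.25784961 -2.1801707 ] 18.8 [ 0.13  0.32  1.63 -0.    1.19  1.7 ]
cam [ 0.07544183 -0.00122456  0.13981056]
S [323.70875765  36.57168134]
M [538.04177088  50.86347006]
L1 [311.24431935 243.77747181]
L2 [493.95014872 253.98523255]
```

View pics/w13.png

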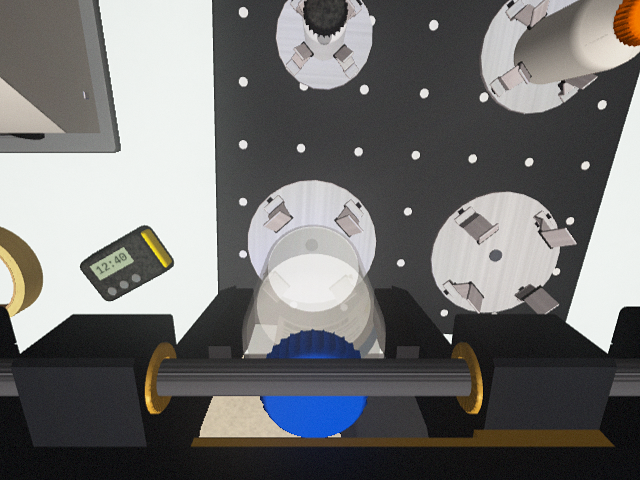

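```bash
python3 - <<'E'
from h import *
d=get_image('wrist');o=bot.observe()["tool_pos"]
for dx in(-.004,-.002,0,.002): print(dx,proj(d,(o[0]+dx+.028,o[1],o[2]-.055)),proj(d,(o[0]+dx+.028,o[1],o[2]-.052)))
print(d["img"][214:234,312,1].tolist())
E
python3 -m jog '[[[-0.05,0,-1],0,-1],[[-0.05,0,-1.5],0,-1],[[-0.05,0,-2],0,-1],[[-0.05,0,-2.4],0,-1],[[-0.05,0,-2.8],0,-1],[[-0.05,0,-3.2],0,-1],[[-0.05,0,-3.6],0,-1],[[-0.05,0,-4.0],0,-1],[[-0.05,0,-4.3],0,-1],[[-0.05,0,-4.6],0,-1],[[-0.05,0,-4.75],0,-1],[[-0.05,0,-4.8],0,-1],[[-0.05,0,-4.8],0,-1]]' 50
python3 look.py w14
```

```text
-0.004 [311.25034112 229.13627484] [311.21932337 230.50905166]
-0.002 [311.24483569 225.71217867] [311.21364731 227.03930343]
0 [311.23929841 222.26827016] [311.20793793 223.54918664]
0.002 [311.233729   218.80437687] [311.20219493 220.03852141]
[210, 213, 211, 210, 213, 212, 209, 212, 215, 211, 201, 175, 185, 204, 196, 191, 192, 193, 188, 193]
t: 19.93
tool_pos: [0.4742, 0.1799, 0.147]
eef_rot: [0.5, 0.5, -0.5, 0.5]
contact_force: [-1.4, -0.2, 7.1]
grip_width: 0.614
[0.47418672 0.17988385 0.14698595] [-1.25951942 -0.08918125  7.58434053] 19.9833 [ 0.13  0.38  1.69 -0.    1.08  1.7 ]
cam [ 0.07545397 -0.00101365  0.13964734]
S [327.83980012   7.95022358]
M [599.91284818  26.8366864 ]
L1 [311.58640778 266.67563316]
L2 [534.52315359 279.09295252]
```

View pics/w14.png

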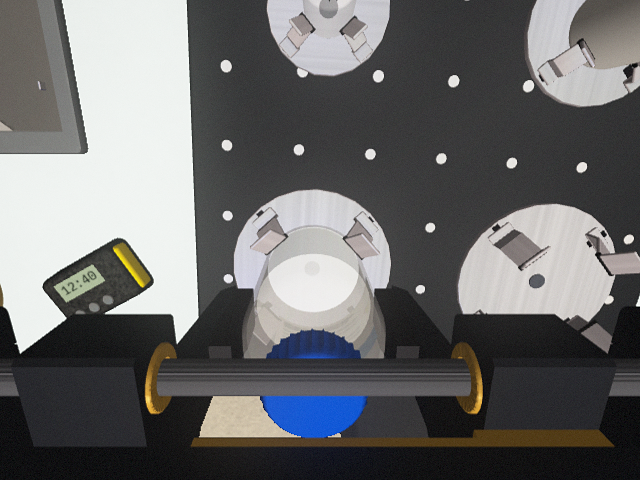

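```bash
python3 -m jog '[[[0,0,-0.1],0,-1],[[0,0,-0.2],0,-1],[[0,0,-0.3],0,-1],[[0,0,-0.3],0,-1]]' 55
```

```text
t: 20.32
tool_pos: [0.4746, 0.1799, 0.1469]
eef_rot: [0.501, 0.499, -0.499, 0.501]
contact_force: [-11.3, -2.4, 34.6]
grip_width: 0.615
```

```bash
python3 -m jog '[[[0,0,0.2],0,-1],[[0,0,0.25],0,0.4],[[0,0,0.25],0,0.75],[[0,0,0.25],0,0.75],[[0,0,0.25],0,0.75],[[0,0,0.25],0,0.75],[[0,0,2],0,0.75],[[0,0,5],0,0.75],[[0,0,9],0,0.75],[[0,0,12],0,0.75],[[0,0,14],0,0.75],[[-5,0,14],0,1],[[-5,0,14],0,1],[[-5,0,14],0,1]]' 45
python3 look.py w15
```

```text
t: 21.48
tool_pos: [0.4224, 0.18, 0.2834]
eef_rot: [0.5, 0.5, -0.5, 0.5]
contact_force: [0.1, -0.4, -0.1]
grip_width: 0.997
[0.42369077 0.17992468 0.28331123] [ 0.60750692 -0.07597464  0.50407549] 21.5333 [ 0.15  0.14  1.62 -0.    1.38  1.72]
cam [ 0.07431422 -0.0008786   0.13964987]
S [322.37311656  -8.7687247 ]
M [485.24952074   2.80090961]
L1 [312.46643153 159.60195656]
L2 [456.34257457 168.47699113]
```

View pics/w15.png

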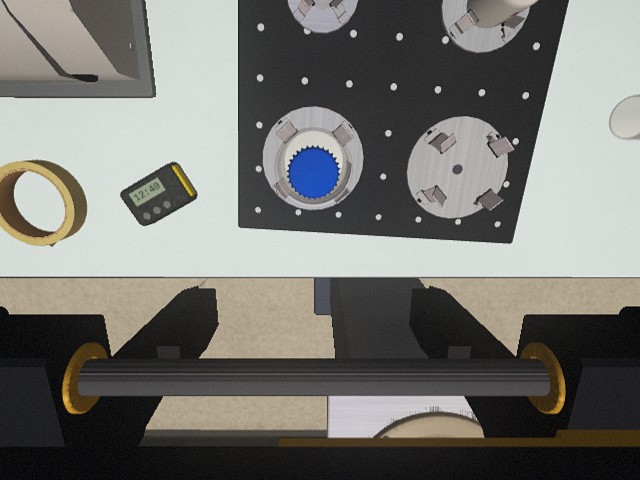

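```bash
python3 -m jog '[[[-2.1,-58,-1],0,1],[[-2.1,-58,-1],0,1],[[-2.1,-58,-1],0,1],[[-2.1,-58,-1],0,1],[[-2.1,-58,-1],0,1],[[-2.1,-58,-1],0,1],[[-2.1,-58,-1],0,1],[[-2.1,-58,-1],0,1],[[-2.1,-58,-1],0,1],[[-2.1,-58,-1],0,1],[[-2.1,-58,-1],0,1],[[-2.1,-58,-1],0,1],[[-2.1,-58,-1],0,1],[[-2.1,-58,-1],0,1],[[-2.1,-58,-1],0,1],[[-2.1,-58,-1],0,1],[[-2.1,-58,-1],0,1],[[-2.1,-58,-1],0,1]]' 45
python3 cap.py;python3 look.py w16
```

```text
t: 23.03
tool_pos: [0.4034, -0.3995, 0.2732]
eef_rot: [0.5, 0.5, -0.5, 0.5]
contact_force: [-0.0, 0.1, -0.4]
grip_width: 1.001
bl [312.85027933 223.66815642] [296 207  35  34 895] [ 0.40248128 -0.40016065  0.106     ]
[ 0.40345569 -0.39935707  0.27344013]
[ 0.40342649 -0.39933654  0.27353493] [ 0.9254735  -0.41180041  0.53348572] 23.1333 [-0.99  0.39  1.32  0.    1.43  0.58]
cam [ 0.07556951 -0.00094422  0.13947838]
S [-441.63185587  -44.8564124 ]
M [-262.71679457  -32.21633108]
L1 [-356.90923288  136.52300161]
L2 [-200.70200097  146.07914723]
```

View pics/w16.png

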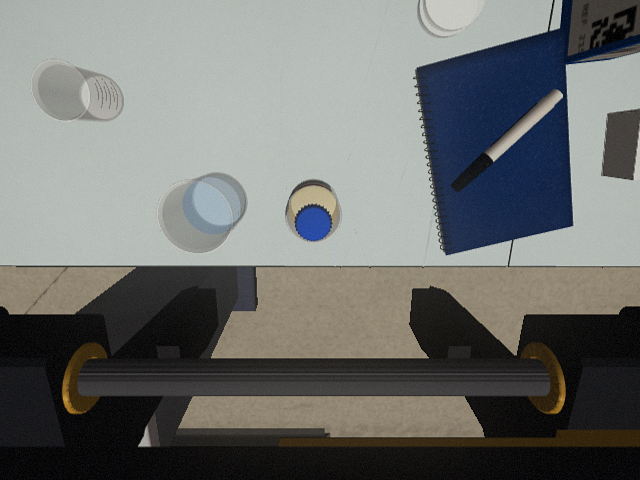

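```bash
python3 -m jog '[[[-0.08,-0.05,-6],0,0.75],[[-0.08,-0.05,-9],0,0.75],[[-0.08,-0.05,-12],0,0.75],[[-0.08,-0.05,-15],0,0.75],[[-0.08,-0.05,-18],0,0.75],[[-0.08,-0.05,-20.5],0,0.75],[[-0.08,-0.05,-22],0,0.75],[[-0.08,-0.05,-22],0,0.75],[[-0.08,-0.05,-22],0,0.75],[[-0.08,-0.05,-22],0,-1],[[-0.08,-0.05,-22],0,-1],[[-0.08,-0.05,-22],0,-1],[[-0.08,-0.05,-22],0,-1],[[-0.08,-0.05,-22],0,-1],[[-0.08,-0.05,-22],0,-1],[[-0.08,-0.05,-22],0,-1]]' 45
python3 look.py w17
```

```text
t: 24.47
tool_pos: [0.4025, -0.4008, 0.0542]
eef_rot: [0.5, 0.5, -0.5, 0.5]
contact_force: [-0.4, 2.7, 7.2]
grip_width: 0.609
[ 0.40249825 -0.4008022   0.05419435] [-0.67641768  2.9910795   6.15307386] 24.5167 [-0.99  0.62  1.57  0.    0.95  0.58]
cam [ 0.07546986 -0.00093114  0.13965381]
S [-3132.44803032  -681.18929493]
M [-2236.18268329  -600.96279286]
L1 [-1808.48328019   141.28519821]
L2 [-1288.0121878    170.29867295]
```

View pics/w17.png

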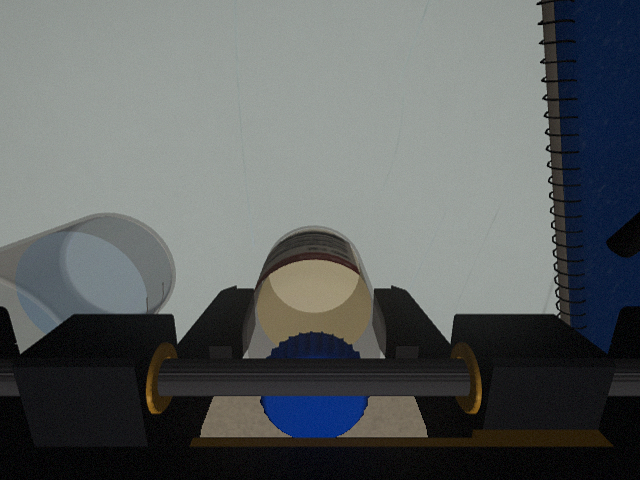

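```bash
python3 -m jog '[[[0,0,4],0,-1],[[0,0,8],0,-1],[[0,0,12],0,-1],[[0,0,16],0,-1],[[0,3,18],0,-1],[[1,7,18],0,-1],[[2,11,18],0,-1],[[3,15,18],0,-1],[[4,19,18],0,-1],[[5,23,18],0,-1],[[6,27,18],0,-1],[[6.45,31,18],0,-1],[[6.45,35,18],0,-1],[[6.45,39,18],0,-1],[[6.45,43,18],0,-1],[[6.45,44.9,16],0,-1],[[6.45,44.9,14],0,-1],[[6.45,44.9,14],0,-1],[[6.45,44.9,14],0,-1],[[6.45,44.9,14],0,-1]]' 45
python3 look.py w18
```

```text
t: 26.18
tool_pos: [0.4672, 0.0477, 0.1943]
eef_rot: [0.501, 0.499, -0.5, 0.5]
contact_force: [0.1, 0.7, -0.9]
grip_width: 0.61
[0.46729052 0.04761485 0.19440537] [ 0.47957022 -0.22254156 -1.83615139] 26.2333 [-0.15  0.24  1.74 -0.    1.16  1.42]
cam [ 0.0752959  -0.00097142  0.13953225]
S [103.83139447  21.40430003]
M [323.68898029  36.10540316]
L1 [124.65915853 233.57094069]
L2 [311.31863473 243.9744971 ]
```

View pics/w18.png

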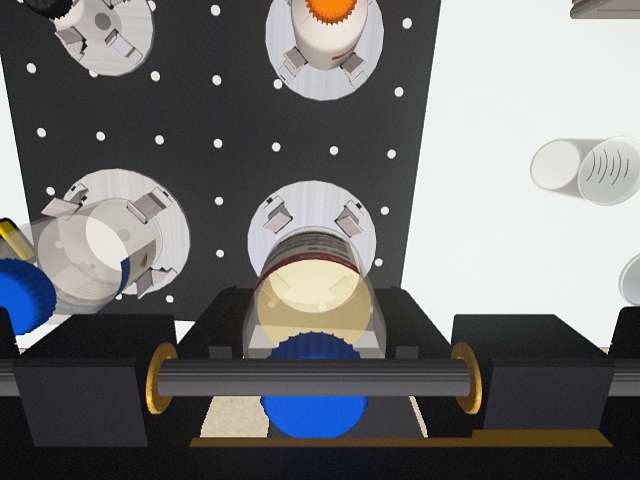

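```bash
python3 -m jog '[[[-0.05,0,-1],0,-1],[[-0.05,0,-1.5],0,-1],[[-0.05,0,-2],0,-1],[[-0.05,0,-2.4],0,-1],[[-0.05,0,-2.8],0,-1],[[-0.05,0,-3.2],0,-1],[[-0.05,0,-3.6],0,-1],[[-0.05,0,-4.0],0,-1],[[-0.05,0,-4.3],0,-1],[[-0.05,0,-4.6],0,-1],[[-0.05,0,-4.75],0,-1],[[-0.05,0,-4.8],0,-1],[[-0.05,0,-4.8],0,-1]]' 55
python3 -m jog '[[[0,0,-0.1],0,-1],[[0,0,-0.2],0,-1],[[0,0,-0.25],0,-1],[[0,0,-0.25],0,-1]]' 55
```

```text
t: 27.32
tool_pos: [0.4663, 0.0484, 0.1462]
eef_rot: [0.5, 0.5, -0.5, 0.5]
contact_force: [-3.5, 1.2, 12.3]
grip_width: 0.609
t: 27.65
tool_pos: [0.4667, 0.0483, 0.1461]
eef_rot: [0.5, 0.499, -0.499, 0.501]
contact_force: [-14.5, 1.0, 38.7]
grip_width: 0.606
```

Seated (height stopped changing while the force rose). Release and retreat.

```bash
python3 -m jog '[[[0,0,0.2],0,-1],[[0,0,0.25],0,0.4],[[0,0,0.25],0,0.75],[[0,0,0.25],0,0.75],[[0,0,0.25],0,0.75],[[0,0,0.25],0,0.75],[[0,0,2],0,0.75],[[0,0,5],0,0.75],[[0,0,9],0,0.75],[[0,0,12],0,0.75],[[0,0,15],0,0.75],[[-4,3,17],0,1],[[-8,5,18],0,1],[[-8,6,18],0,1],[[-8,6,18],0,1],[[-8,6,18],0,1]]' 45
python3 look.py w19; python3 - <<'E'
from h import *
d=get_image("wrist")
for n,X in dict(V=(.607,.172,.144),O=(.5985,.0398,.168),B=(.4748,.1795,.198),R=(.467,.048,.198)).items(): print(n,proj(d,X))
s=get_image("scene")["img"];cv2.imwrite("pics/s19.png",cv2.resize(s[180:350,150:410],None,fx=3,fy=3,interpolation=cv2.INTER_CUBIC))
t=get_image("top");cv2.imwrite("pics/t19.png",cv2.resize(t["img"][150:320,140:480],None,fx=2.3,fy=2.3,interpolation=cv2.INTER_CUBIC))
E
```

```text
t: 28.98
tool_pos: [0.386, 0.1087, 0.323]
eef_rot: [0.5, 0.5, -0.499, 0.501]
contact_force: [0.3, -0.0, -0.0]
grip_width: 1.001
[0.38638103 0.1082304  0.32253419] [ 0.15816059  0.03336948 -0.13032726] 29.0333 [-0.02 -0.02  1.69 -0.    1.47  1.55]
cam [ 0.07501726 -0.00040527  0.14010758]
S [240.64547613 -39.44974305]
M [389.87432913 -28.52516752]
L1 [240.32827361 119.05327778]
L2 [373.50923795 127.60898219]
V [225.70695219 -72.01142455]
O [412.68926994 -75.98132625]
B [210.09869051 114.38020857]
R [397.05024425 126.38612227]
```

View pics/w19.png

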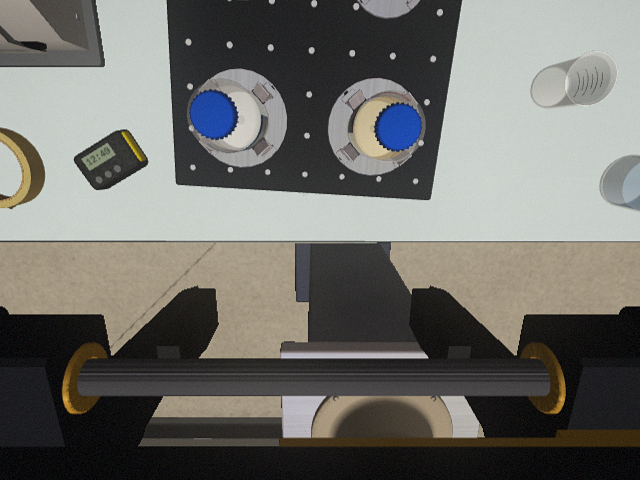

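View pics/s19.png

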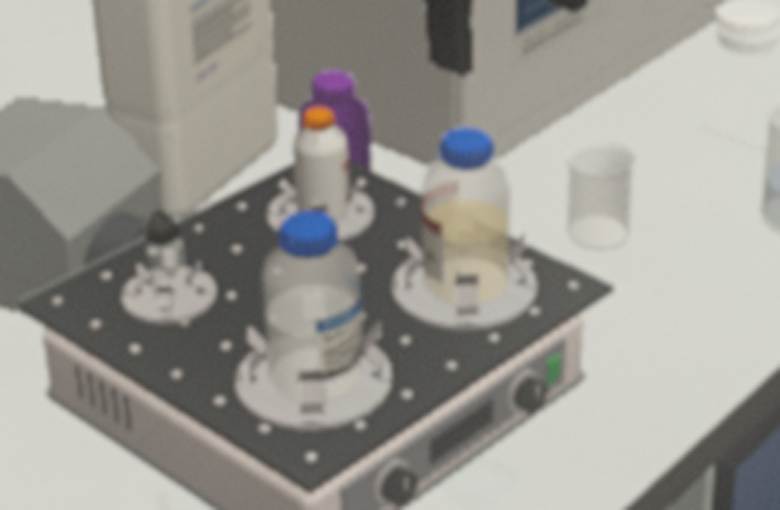

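View pics/t19.png

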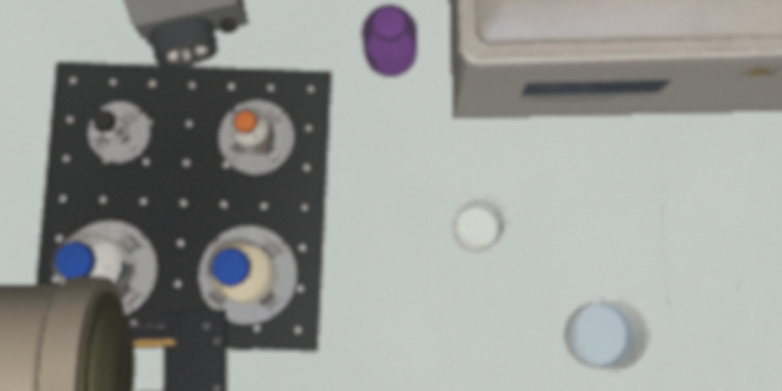

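```bash
python3 - <<'E'
from h import *
t=get_image("top");s=get_image("scene")
for n,X in dict(V=(.607,.172,.144),O=(.5985,.0398,.168),B=(.4748,.1795,.198),R=(.467,.048,.198)).items():
    p=proj(t,X);q=proj(s,X); print(n,(p-[140,150])*2.3,(q-[150,180])*3)
b=bot.observe();print(b["t"],b["contact_force"])
E
```

```text
V [102.55645207 119.11152091] [162.55918954 219.32054045]
O [243.58956237 119.23927229] [317.42179808 109.75331769]
B [ 71.96173879 259.04372735] [307.65622646 220.80112477]
R [228.1912645  264.88685934] [465.26954327 135.90248237]
29.2833 [-0.73830924 -0.89548724  0.16333379]
```

```bash
python3 -c "
from cell import bot
print(bot.sign_off())"
```

```text
the job is handed in; nothing more can be done
None
```

All four containers are pressed upright into the clamps of their sizes, and the job is handed in after about 29 s of robot time. The vial is in the small clamp, the orange bottle in the medium one, and the blue- and red-banded bottles in the two large ones.

- **Seating:** For each container I pressed about 1.5 to 3 mm further once it had reached seat height. The height did not change while the force rose to 27–39 N, so each stands on its seat. Those forces were through the grip; no contact of the gripper body showed.
- **Final pictures:** The caps appear within a few pixels of where fully seated, upright containers should be, in the top and scene views. Both beakers are standing where they were, and the purple bottle was not touched.
- **Gripper:** It is clear of everything, with about zero contact force.
- **Disagreements:** The cameras put the clamps about 1 mm apart in x, and the jaws pushed back sideways by 4 to 15 N during pressing. Both are within the 4 mm centring tolerance. No check failed.

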